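# Stand the conical centrifuge bottle up in its tapered socket

## Robot

A 6-joint arm with a two-finger parallel gripper is mounted at the origin on the work surface. World frame = base frame: x ahead of the robot, y to its left, z up, the work surface at z = 0. Lengths are in m, angles in degrees, forces in N, time in s.
With the tool pointing down it reaches from about 0.4 to 0.825 m from the base axis. Payload 7 kg.
Tool frame: the origin (TCP) lies on the centre line of the jaws, within the pads' length; the fingertips stand r.tip_reach ahead of it and the grasp point (between the pads) is the TCP (r.tip_reach is the distance from the TCP to the fingertips, in m); z points along the fingers, y is the line along which they close (so a half turn about z gives the same grasp; the last joint's range is limited). The gripper opens to 88 mm and grips with 3 to 60 N. Pads are 19 mm wide; open, the fingers measure 130 mm over their backs; the gripper's body (78 mm by 193 mm) begins 47 mm behind the grasp point.
Start: joints at [82.225, 20.546, 0.682, 0, -70.136, -16.507], TCP at [0.278, 0.615, 0.246] pointing down, gripper open.
Joint ranges: [-176.03, 176.03], [-82.01, 121.73], [-58.28, 71.71], [-173.87, 95.51], [-174.79, -0.11], [-173.66, 173.66]. Speed limits (degrees/s): [136.94, 136.94, 172.46, 180, 180, 180].

## Interface

Orientations are given as [roll, pitch, yaw] about the fixed x, y, z axes, in that order (R = Rz(yaw) Ry(pitch) Rx(roll)).
In Python, from plant import sensors, cams, r gives the robot as it stands.
- The arm moves only by the tool drive_tool, never from a script. Its argument "rows" is a list of rows, each an object of numbers: "fingers": the gripper's target within -1 to 1 (fully open at 1, half-way at 0, shut at -1); "x", "y", "z": the shift along the tool's x, y, z in m; "spin": the turn about the tool's z in rad. A call has 1 to 10 rows; each row is the pose to reach, as a shift and turn from the pose commanded when the call began, along the tool's axes at that moment; what a row does not reach only later rows make up. A row lasts 1/8 s, in which the tool goes at most 62.5 mm and 10.7 degrees, less where a joint would pass 70% of its speed; a pose out of reach is approached as far as the arm can. A call with a gripper value outside its range is refused whole. The fingers move at their own pace and stop on an object; "newtons" is the grip in N (left out, the last holds). Time passes only in rows, so rows that repeat a pose let the fingers close. It gives the time, the measured TCP pose, the force, the opening and the grip force at its end, in the units of the state.
- sensors.get_state(): the state, without advancing time (a new reading comes with each control period).
- cams.capture(name): name is "side" or "top"; returns a dict with "pixels" (480x640x3 uint8, red, green, blue), "intrinsics" (3x3 intrinsics, pixels), "eye" and "orientation" of the camera in the world. Camera axes: x right, y up, looking along -z (the intrinsics and any distortion apply to the point x, -y, -z); pixel columns grow to the right and rows downward; lengths in m; the calibration is good to about 2 mm. A picture is of the moment at which its call begins. There is no depth.
- r.close_job(): hands the job in; it is judged then, once.
The state is a dict: "time_s": time; "joints": joint angles; "qd": joint speeds; "joint_torque": joint torques, N m; "tcp_pos": TCP position; "eef_rot": TCP orientation; "contact_force": force on the tool from outside, world axes, zero at the start; "moment": the same for the moment, N m; "gripper_width": finger opening in m; "gripper_force": force on a finger pad.
Only numpy, scipy, OpenCV 4.12 (cv2) and the standard library are available. Lean on these libraries where they do the work, as an engineer would, in place of code of your own. Each camera call takes 0.05 s, during which the arm holds its last target. There are 200 camera calls.

## Task

One of the two capped conical centrifuge bottles is lying slanted on the rest of its stand. Tip it up so that its pointed bottom drops into the tapered socket of that same stand, and make sure it stands upright and fully home, then let go. Leave the other bottle, the loose sample tube, the jar and the cup where they are.

Things in the scene. Friction and masses are not known exactly. Their poses are not given: they have to be found in the camera images.
- bottle_mid (a point): Centre (half-way up, on the axis) of the slanted bottle: white capped conical centrifuge bottle, rigid, 138 mm long, 0.18 to 0.36 kg; its z axis runs from pointed bottom to cap. Cone from 14 mm wide at the nose to 60 mm wide 44 mm up, then straight, 60 mm wide; grey ribbed cap 63 mm wide, from 116 to 138 mm up, top flat. At the start it leans about 53 degrees from upright.
- bottle_nose (a point): Centre of the flat nose at that bottle's pointed end, on its axis. At the start it is just inside the socket's far rim, the body lying on the near rim and in the V of the slant rest.
- bottle_top (a point): Centre of the flat top of that bottle's cap. At the start the cap sticks out free beyond the rest. Left to itself the bottle falls back on the rest from more than about 30 degrees off upright; once within about 25 degrees it slides home by itself (smooth, slippery plastic). A light push down on the middle of the cap makes sure.
- stand_seat (a point): On the socket's axis of the stand with the slanted bottle, 14 mm above the table: where the nose is when fully home (cap top then at 152 mm). Stand fixed, yaw varies. Socket: in a round grey block 86 mm wide, 56 mm high; has the bottle's taper; mouth 58 mm wide, level with the block's top. z up; the slant rest is on the -x side and the bottle leans to -x.
- stand_rest (a point): Bottom of the shallow V of the slant rest on the same stand, 80 mm from the socket's axis and 90 mm above the table: a white upright plate 7 mm thick, 78 mm wide, the ends of its V 106 mm above the table.
- bottle2_mid (a point): Centre of the other bottle, of the same make, already standing home in an identical stand: to be left alone (cap top 152 mm above the table).
- stand2_seat (a point): On the socket's axis of that second stand, 14 mm above the table; its empty rest lies on the -x side of this frame.
- tube: Loose capped sample tube lying on the table, 105 mm long, 17 mm thick; origin at its round end, x axis towards the cap. To be left alone.
- jar: Loose closed jar, 48 mm wide, 60 mm high; origin under its centre. To be left alone.
- cup: Loose open white cup, 70 mm wide, 80 mm high; origin under its centre. To be left alone.
Things that resemble listed ones, but are neither listed nor needed, are in the scene too. What is shaped like the part that bears stand_seat but black or turquoise is not meant.

How it is judged:
By the outcome, as a careful person would: the job done as asked, in the order asked, and still so for the second after the job is handed in, with the robot touching nothing.
It also fails if it takes over 40 s, if anything falls off the work surface, if the arm or the gripper's body presses on something with over 40 N, if the wrist force passes 120 N, or if a joint passes its speed limit or range.

## Working session

There is one attempt and no reset: what is moved stays moved. The work goes in short steps, Python scripts to look and compute and a tool call to move; the robot and the scene stay as the last step left them, time stands still between calls to the robot, and variables do not carry over. Pictures are saved under pics/ and viewed, at most 10 in all, crops included, and the job is handed in when it is done.

Besides the shell and the picture viewer there is one more tool, called after "Emit:" as name([rows], argument=value, ...), one row to a line, values as JSON. drive_tool: Moves the arm, as the interface text tells. Its arguments: {"type":"object","properties":{"rows":{"type":"array"},"newtons":{"type":"number"}},"required":["rows"]}

```bash
mkdir -p pics; python3 - <<'E'
from plant import sensors,cams,r
import cv2
print(sensors.get_state(), r.tip_reach)
for n in("top","side"):
    c=cams.capture(n); cv2.imwrite(f"pics/{n}0.png",c["pixels"][:,:,::-1]); print(n,c["intrinsics"],c["eye"],c["orientation"],[k for k in c])
E
```

```text
{'time_s': 0.0, 'joints': array([ 8.22227277e+01,  2.05919389e+01,  6.32735264e-01, -1.97961203e-02,
       -7.01350453e+01, -1.65075690e+01]), 'qd': array([-0.0304026 ,  0.05239511,  0.05039718, -0.08795233, -0.05759641,
       -0.08346892]), 'joint_torque': array([-1.28293336e-04, -5.82719064e+01,  2.93063235e+01,  6.99720696e+00,
        7.16366252e-03, -1.52031243e-04]), 'tcp_pos': array([0.27743727, 0.61484182, 0.2446101 ]), 'eef_rot': array([ 1.79904348e+02, -8.94023383e-03, -2.42915760e+01]), 'contact_force': array([-1.02196952,  1.19574963, -0.52093218]), 'moment': array([-0.0630417 , -0.05679167, -0.00981041]), 'gripper_force': 0.0, 'gripper_width': 0.08758789184035061} 0.019
top [[607.17808597   0.         315.02006214]
 [  0.         607.17808597 242.97976552]
 [  0.           0.           1.        ]] [ 0.46046862 -0.08047087  1.05884246] [ 11.03091423  -0.16933277 -90.87222722] ['pixels', 'intrinsics', 'eye', 'orientation']
side [[474.26888776   0.         318.11385545]
 [  0.         474.26888776 246.11806091]
 [  0.           0.           1.        ]] [ 0.30158312 -0.53972712  0.60059057] [ 49.7831321   -0.50423833 -35.79121405] ['pixels', 'intrinsics', 'eye', 'orientation']
```

View pics/top0.png

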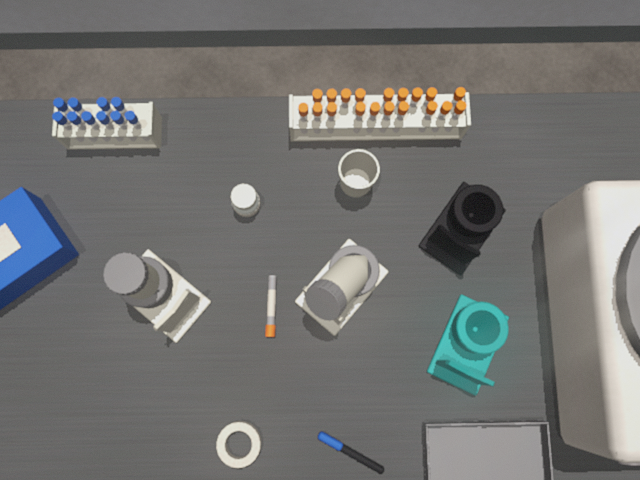

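View pics/side0.png

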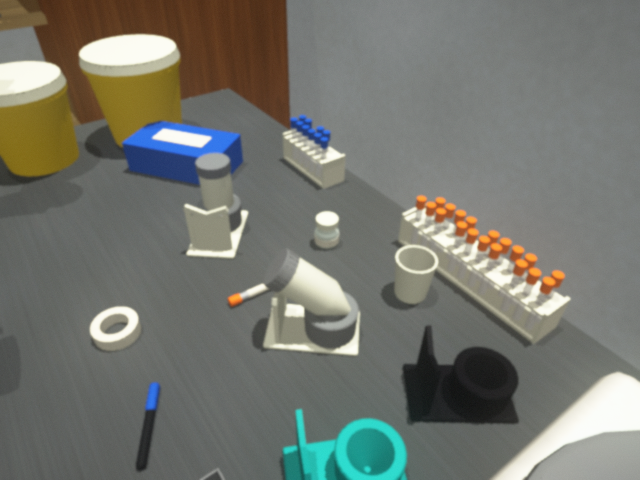

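The top view (image up = +x, right = -y) shows the slanted bottle with its cap at about (327,297) and the grey socket near (355,268). The side view shows the same bottle with its cap at (285,268). The stand that already holds the other bottle is at (150,290) in the top view. I'll fit the stand pose with a wireframe overlay.

```bash
cat > h.py <<'E'
import numpy as np, cv2
from scipy.spatial.transform import Rotation as Ro
CAL={"top":(607.178,315.02,242.98,[0.46046862,-0.08047087,1.05884246],[11.03091423,-0.16933277,-90.87222722]),
"side":(474.269,318.114,246.118,[0.30158312,-0.53972712,0.60059057],[49.7831321,-0.50423833,-35.79121405])}
def proj(n,P):
    f,cx,cy,e,o=CAL[n]; p=(np.atleast_2d(P)-e)@Ro.from_euler("xyz",o,degrees=True).as_matrix()
    return np.c_[cx+f*p[:,0]/-p[:,2], cy-f*p[:,1]/-p[:,2]]
def ray(n,uv,z):
    f,cx,cy,e,o=CAL[n]; d=Ro.from_euler("xyz",o,degrees=True).apply([(uv[0]-cx)/f,-(uv[1]-cy)/f,-1]); e=np.array(e)
    return e+d*(z-e[2])/d[2]
t=np.linspace(0,2*np.pi,60)
def ring(c,ax,rad):
    u=np.cross(ax,[0,1,0]); u/=np.linalg.norm(u); v=np.cross(ax,u)
    return c+rad*(np.cos(t)[:,None]*u+np.sin(t)[:,None]*v)
def model(x,y,yaw,lean=53,nx=.02,nz=.057):
    a=np.radians(lean); ax=np.array([-np.sin(a),0,np.cos(a)]); n=np.array([nx,0,nz])
    L=[ring(n+.138*ax,ax,.0315),ring(n+.116*ax,ax,.0315),ring(n+.044*ax,ax,.03),
       ring(np.array([0,0,.056]),np.array([0,0,1.]),.043),
       np.array([[-.08,-.039,.106],[-.08,0,.09],[-.08,.039,.106]])]
    R=Ro.from_euler("z",yaw,degrees=True).as_matrix()
    return [l@R.T+[x,y,0] for l in L]
def overlay(imgs,m,out,c={"top":(260,210),"side":(230,220)}):
    o=[]
    for n in("top","side"):
        im=imgs[n].copy(); u0,v0=c[n]; im=cv2.resize(im[v0:v0+150,u0:u0+150],None,fx=2.6,fy=2.6,interpolation=cv2.INTER_CUBIC)
        for l in m: cv2.polylines(im,[np.int32(np.round((proj(n,l)-[u0,v0])*2.6))],False,(0,0,255),1)
        o.append(im)
    cv2.imwrite(out,np.hstack(o))
E
python3 - <<'E'
from h import *
s=ray("top",(355,268),.056); c=ray("top",(327,297),.14); print(s,c)
d=s-c; yaw=np.degrees(np.arctan2(d[1],d[0])); print(yaw,np.hypot(*d[:2]))
overlay({n:cv2.imread(f"pics/{n}0.png") for n in CAL},model(s[0],s[1],yaw),"pics/ov1.png")
E
```

```text
[ 0.61236207 -0.1525086   0.056     ] [ 0.55585679 -0.10279801  0.14      ]
-41.33974762597411 0.07525947645795981
```

View pics/ov1.png

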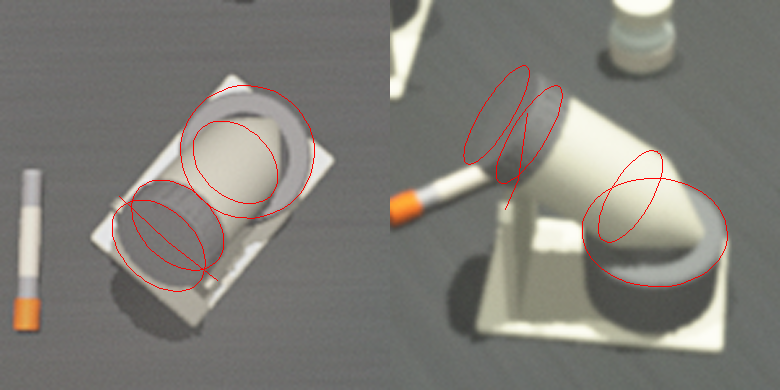

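The block and rest outlines match the image to within about 1 px, so stand x, y and yaw are right. Only the bottle's assumed position along its axis is off, with the side-view cap about 20 crop px too far up-left. I'll redo the bottle part.

```bash
python3 - <<'E'
from h import *
from scipy.optimize import least_squares
# clicks from crop (2.6x): side outline: cap/body seam extremes; top: cap top centre, 
side=[((565-390)/2.6+230,90/2.6+220),((518-390)/2.6+230,186/2.6+220)]
topc=(157/2.6+260,240/2.6+210)
def res(q):
    m=model(.6115,-.1525,-41.3,q[2],q[0],q[1]); s=proj("side",m[1])
    d=np.array([(475-520)/2.6,0]);
    top=s[s[:,1].argmin()]; bot=s[s[:,1].argmax()]
    return np.r_[top-side[0],bot-side[1],proj("top",m[0].mean(0))[0]-topc,(q[2]-53)/1]
o=least_squares(res,[.025,.05,53],diff_step=1e-3); print(o.x,o.fun)
m=model(.6115,-.1525,-41.3,o.x[2],*o.x[:2]); print(m[0].mean(0),m[1].mean(0))
overlay({n:cv2.imread(f"pics/{n}0.png") for n in CAL},m,"pics/ov2.png")
E
```

```text
[2.72240199e-02 5.58254379e-02 5.34829541e+01] [-0.20248205 -0.33820778 -1.7339884   0.56042714  2.89279798 -0.17215259
  0.4829541 ]
[ 0.54839666 -0.09706236  0.13752205] [ 0.56167973 -0.10873182  0.12443069]
```

View pics/ov2.png

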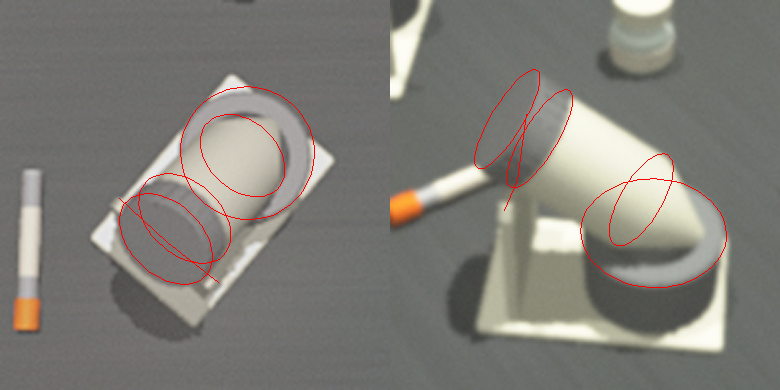

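The overlay now agrees to about 4 mm, with the cap centre near (0.553, -0.100, 0.131). That is consistent with the rest geometry. I'll move above it with tool yaw along the lean plane.

```bash
python3 - <<'E'
from h import *
R=Ro.from_euler("xyz",[180,0,-24.29],degrees=True).as_matrix()
print(R.T@(np.array([.553,-.100,.246])-[.278,.615,.246]), np.radians(41.3-24.29))
E
```

```text
[5.44774675e-01 5.38581983e-01 6.59572702e-17] 0.2968805057642354
```

Emit:
drive_tool([
  {"x": 0.04,"y": 0.04,"spin": 0.03,"fingers": 1},
  {"x": 0.08,"y": 0.08,"spin": 0.06,"fingers": 1},
  {"x": 0.12,"y": 0.12,"spin": 0.09,"fingers": 1},
  {"x": 0.16,"y": 0.16,"spin": 0.12,"fingers": 1},
  {"x": 0.2,"y": 0.2,"spin": 0.15,"fingers": 1},
  {"x": 0.24,"y": 0.24,"spin": 0.18,"fingers": 1},
  {"x": 0.28,"y": 0.28,"spin": 0.21,"fingers": 1},
  {"x": 0.32,"y": 0.32,"spin": 0.24,"fingers": 1},
  {"x": 0.36,"y": 0.36,"spin": 0.27,"fingers": 1},
  {"x": 0.4,"y": 0.4,"spin": 0.297,"fingers": 1},
])

```text
invalid input
```

Emit:
drive_tool([
  {"fingers": 1,"x": 0.04,"y": 0.04,"z": 0,"spin": 0.03},
  {"fingers": 1,"x": 0.08,"y": 0.08,"z": 0,"spin": 0.06},
  {"fingers": 1,"x": 0.12,"y": 0.12,"z": 0,"spin": 0.09},
  {"fingers": 1,"x": 0.16,"y": 0.16,"z": 0,"spin": 0.12},
  {"fingers": 1,"x": 0.2,"y": 0.2,"z": 0,"spin": 0.15},
  {"fingers": 1,"x": 0.24,"y": 0.24,"z": 0,"spin": 0.18},
  {"fingers": 1,"x": 0.28,"y": 0.28,"z": 0,"spin": 0.21},
  {"fingers": 1,"x": 0.32,"y": 0.32,"z": 0,"spin": 0.24},
  {"fingers": 1,"x": 0.36,"y": 0.36,"z": 0,"spin": 0.27},
  {"fingers": 1,"x": 0.4,"y": 0.4,"z": 0,"spin": 0.297},
])

```text
time_s: 1.35
tcp_pos: [0.4779, 0.0844, 0.2456]
eef_rot: [-180.0, 0.0, -41.3]
contact_force: [0.6, 0.7, -0.6]
gripper_width: 0.0876
gripper_force: 0.0
```

Emit:
drive_tool([
  {"fingers": 1,"x": 0.045,"y": 0.022,"z": 0,"spin": 0},
  {"fingers": 1,"x": 0.09,"y": 0.045,"z": 0,"spin": 0},
  {"fingers": 1,"x": 0.135,"y": 0.068,"z": 0,"spin": 0},
  {"fingers": 1,"x": 0.179,"y": 0.09,"z": 0,"spin": 0},
  {"fingers": 1,"x": 0.179,"y": 0.09,"z": 0.025,"spin": 0},
  {"fingers": 1,"x": 0.179,"y": 0.09,"z": 0.05,"spin": 0},
  {"fingers": 1,"x": 0.179,"y": 0.09,"z": 0.05,"spin": 0},
])

```text
time_s: 2.22
tcp_pos: [0.5513, -0.0999, 0.1935]
eef_rot: [179.8, 0.2, -41.3]
contact_force: [0.4, -0.3, 0.7]
gripper_width: 0.0876
gripper_force: 0.0
```

```bash
python3 - <<'E'
from plant import sensors,cams
import cv2
from h import proj
c=cams.capture("side")["pixels"][:,:,::-1]; cv2.imwrite("pics/s1.png",cv2.resize(c[130:400,180:440],None,fx=2.2,fy=2.2))
s=sensors.get_state();print(s["tcp_pos"],s["eef_rot"], (proj("side",s["tcp_pos"])-[180,130])*2.2)
E
```

```text
[ 0.55234534 -0.09975845  0.19509755] [ 1.79901355e+02  6.75731743e-02 -4.12950095e+01] [[211.03165785 229.84045499]]
```

View pics/s1.png

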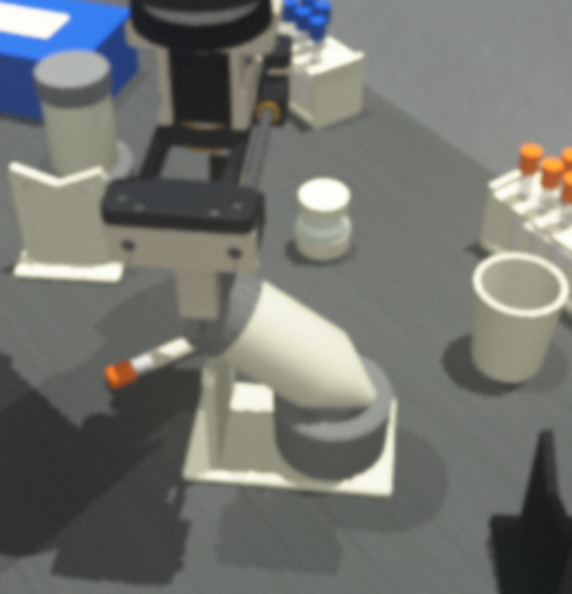

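The near finger at (197,300) hangs beside the cap, and the cap sits between the fingers. I'll descend and close lightly.

Emit:
drive_tool([
  {"fingers": 1,"x": 0,"y": 0,"z": 0.02,"spin": 0},
  {"fingers": 1,"x": 0,"y": 0,"z": 0.04,"spin": 0},
  {"fingers": 1,"x": 0,"y": 0,"z": 0.06,"spin": 0},
  {"fingers": 1,"x": 0,"y": 0,"z": 0.06,"spin": 0},
  {"fingers": -1,"x": 0,"y": 0,"z": 0.06,"spin": 0},
  {"fingers": -1,"x": 0,"y": 0,"z": 0.06,"spin": 0},
  {"fingers": -1,"x": 0,"y": 0,"z": 0.06,"spin": 0},
  {"fingers": -1,"x": 0,"y": 0,"z": 0.06,"spin": 0},
], newtons=10)

```text
time_s: 3.28
tcp_pos: [0.5532, -0.0994, 0.1363]
eef_rot: [-179.9, -0.0, -41.3]
contact_force: [-0.6, 1.2, 3.8]
gripper_width: 0.0626
gripper_force: 10.0
```

Emit:
drive_tool([
  {"fingers": -1,"x": 0.006,"y": 0,"z": -0.009,"spin": 0},
  {"fingers": -1,"x": 0.013,"y": 0,"z": -0.017,"spin": 0},
  {"fingers": -1,"x": 0.021,"y": 0,"z": -0.024,"spin": 0},
  {"fingers": -1,"x": 0.03,"y": 0,"z": -0.03,"spin": 0},
  {"fingers": -1,"x": 0.04,"y": 0,"z": -0.035,"spin": 0},
  {"fingers": -1,"x": 0.05,"y": 0,"z": -0.038,"spin": 0},
  {"fingers": -1,"x": 0.06,"y": 0,"z": -0.04,"spin": 0},
  {"fingers": -1,"x": 0.06,"y": 0,"z": -0.04,"spin": 0},
])

```text
time_s: 4.28
tcp_pos: [0.5983, -0.1397, 0.1753]
eef_rot: [180.0, 0.0, -41.3]
contact_force: [-0.3, 0.1, -4.3]
gripper_width: 0.0624
gripper_force: 10.0
```

```bash
python3 - <<'E'
from plant import sensors,cams
import cv2
c=cams.capture("side")["pixels"][:,:,::-1]; cv2.imwrite("pics/s2.png",cv2.resize(c[130:400,180:440],None,fx=2.2,fy=2.2))
s=sensors.get_state();print(s["tcp_pos"],s["contact_force"],s["moment"],s["gripper_width"])
E
```

```text
[ 0.59786513 -0.13943826  0.17515267] [-0.27188006  0.11876662 -3.46870299] [ 0.09850739  0.04351899 -0.00940295] 0.06282537073098343
```

View pics/s2.png

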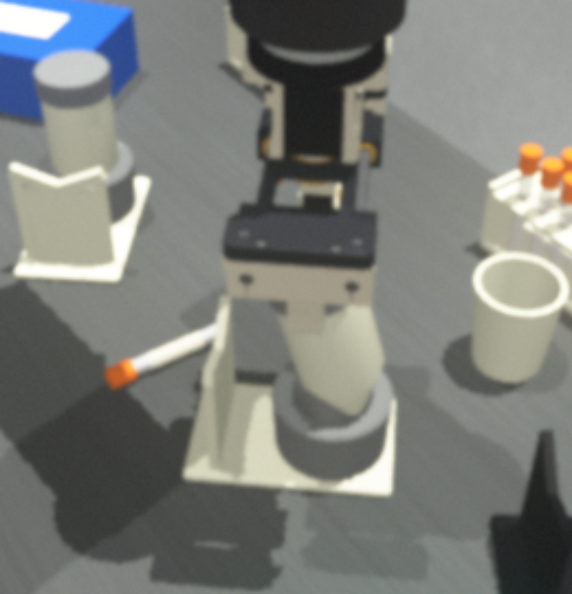

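The bottle now leans about 20 degrees, with its nose inside the socket mouth at about (345,410). It hangs freely at about 4 N. I'll centre it and lower.

Emit:
drive_tool([
  {"fingers": -1,"x": 0.01,"y": 0,"z": 0,"spin": 0},
  {"fingers": -1,"x": 0.019,"y": 0.001,"z": 0.002,"spin": 0},
  {"fingers": -1,"x": 0.019,"y": 0.001,"z": 0.008,"spin": 0},
  {"fingers": -1,"x": 0.019,"y": 0.001,"z": 0.014,"spin": 0},
  {"fingers": -1,"x": 0.019,"y": 0.001,"z": 0.019,"spin": 0},
  {"fingers": -1,"x": 0.019,"y": 0.001,"z": 0.023,"spin": 0},
  {"fingers": -1,"x": 0.019,"y": 0.001,"z": 0.023,"spin": 0},
])

```text
time_s: 5.2
tcp_pos: [0.6123, -0.1519, 0.1529]
eef_rot: [-179.9, -0.1, -41.3]
contact_force: [1.7, 3.9, -0.4]
gripper_width: 0.0626
gripper_force: 10.0
```

Emit:
drive_tool([
  {"fingers": 1,"x": 0,"y": 0,"z": 0,"spin": 0},
  {"fingers": 1,"x": 0,"y": 0,"z": 0,"spin": 0},
  {"fingers": 1,"x": 0,"y": 0,"z": 0,"spin": 0},
  {"fingers": 1,"x": 0,"y": 0,"z": 0,"spin": 0},
  {"fingers": 1,"x": 0,"y": 0,"z": -0.03,"spin": 0},
  {"fingers": 1,"x": 0,"y": 0,"z": -0.06,"spin": 0},
  {"fingers": 1,"x": 0,"y": 0,"z": -0.06,"spin": 0},
])

```text
time_s: 6.08
tcp_pos: [0.6129, -0.1528, 0.2155]
eef_rot: [-179.8, -0.2, -41.3]
contact_force: [0.3, 0.1, 0.4]
gripper_width: 0.0875
gripper_force: 0.0
```

```bash
python3 - <<'E'
from plant import sensors,cams
from h import *
c=cams.capture("side")["pixels"][:,:,::-1].copy()
for l in model(.6115,-.1525,-41.3,0.01,0,.014): cv2.polylines(c,[np.int32(np.round(proj("side",l)))],False,(0,0,255),1)
cv2.imwrite("pics/s3.png",cv2.resize(c[130:400,180:440],None,fx=2.2,fy=2.2))
s=sensors.get_state();print(s["tcp_pos"],s["contact_force"],s["gripper_width"])
E
```

```text
[ 0.61192636 -0.15254637  0.21371117] [ 0.02356841 -0.09367155 -1.08715247] 0.08785644039825365
```

View pics/s3.png

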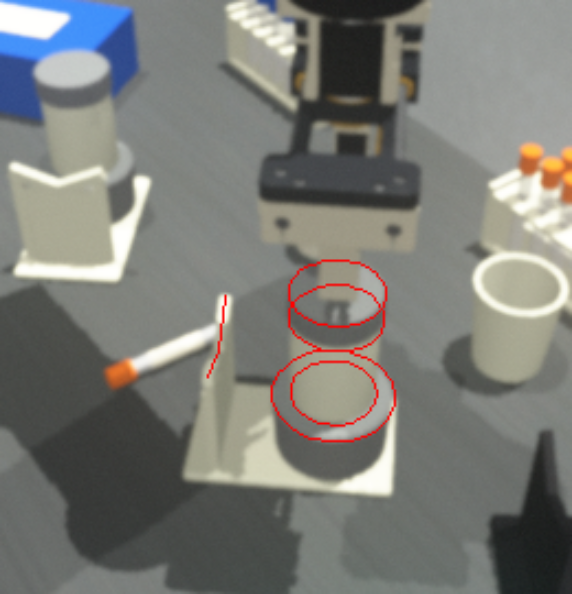

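The bottle stands upright and its cap matches the home outline (rim at about (337,320)). Next I'll shut the fingers and press lightly on the cap centre to make sure.

Emit:
drive_tool([
  {"fingers": -1,"x": 0,"y": 0,"z": 0,"spin": 0},
  {"fingers": -1,"x": 0,"y": 0,"z": 0,"spin": 0},
  {"fingers": -1,"x": 0,"y": 0,"z": 0,"spin": 0},
  {"fingers": -1,"x": 0,"y": 0,"z": 0,"spin": 0},
  {"fingers": -1,"x": 0,"y": 0,"z": 0,"spin": 0},
  {"fingers": -1,"x": 0,"y": 0,"z": 0,"spin": 0},
  {"fingers": -1,"x": 0,"y": 0,"z": 0.018,"spin": 0},
  {"fingers": -1,"x": 0,"y": 0,"z": 0.034,"spin": 0},
  {"fingers": -1,"x": 0,"y": 0,"z": 0.039,"spin": 0},
  {"fingers": -1,"x": 0,"y": 0,"z": 0.039,"spin": 0},
])

```text
time_s: 7.38
tcp_pos: [0.6114, -0.1525, 0.173]
eef_rot: [180.0, 0.0, -41.3]
contact_force: [-0.4, -0.2, 0.3]
gripper_width: 0.0007
gripper_force: 0.0
```

Emit:
drive_tool([
  {"fingers": -1,"x": 0,"y": 0,"z": 0.001,"spin": 0},
  {"fingers": -1,"x": 0,"y": 0,"z": 0.002,"spin": 0},
  {"fingers": -1,"x": 0,"y": 0,"z": 0.003,"spin": 0},
  {"fingers": -1,"x": 0,"y": 0,"z": 0.003,"spin": 0},
])

```text
time_s: 7.88
tcp_pos: [0.6119, -0.1526, 0.1714]
eef_rot: [-180.0, -0.1, -41.3]
contact_force: [-0.8, 1.2, 4.4]
gripper_width: 0.0
gripper_force: 2.4
```

Emit:
drive_tool([
  {"fingers": -1,"x": 0,"y": 0,"z": 0.001,"spin": 0},
  {"fingers": -1,"x": 0,"y": 0,"z": 0.001,"spin": 0},
])

```text
time_s: 8.12
tcp_pos: [0.6121, -0.1526, 0.1713]
eef_rot: [-179.9, -0.1, -41.3]
contact_force: [-2.1, 1.0, 10.4]
gripper_width: 0.0006
gripper_force: 5.2
```

The cap doesn't give under 10 N, and the fingertips are at 0.152 m, so the bottle is fully home. I'll retreat.

Emit:
drive_tool([
  {"fingers": -1,"x": 0,"y": 0,"z": -0.02,"spin": 0},
  {"fingers": -1,"x": 0,"y": 0,"z": -0.06,"spin": 0},
  {"fingers": -1,"x": 0,"y": 0,"z": -0.1,"spin": 0},
  {"fingers": -1,"x": -0.05,"y": 0,"z": -0.12,"spin": 0},
  {"fingers": -1,"x": -0.1,"y": 0,"z": -0.12,"spin": 0},
  {"fingers": -1,"x": -0.15,"y": 0,"z": -0.12,"spin": 0},
  {"fingers": -1,"x": -0.15,"y": 0,"z": -0.12,"spin": 0},
])

```text
time_s: 9.0
tcp_pos: [0.4968, -0.0521, 0.2904]
eef_rot: [-179.9, -0.0, -41.2]
contact_force: [0.5, -0.1, 0.0]
gripper_width: 0.0003
gripper_force: 0.0
```

```bash
python3 - <<'E'
from plant import cams
import cv2
cv2.imwrite("pics/s4.png",cams.capture("side")["pixels"][:,:,::-1])
E
```

```text
(no output)
```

View pics/s4.png

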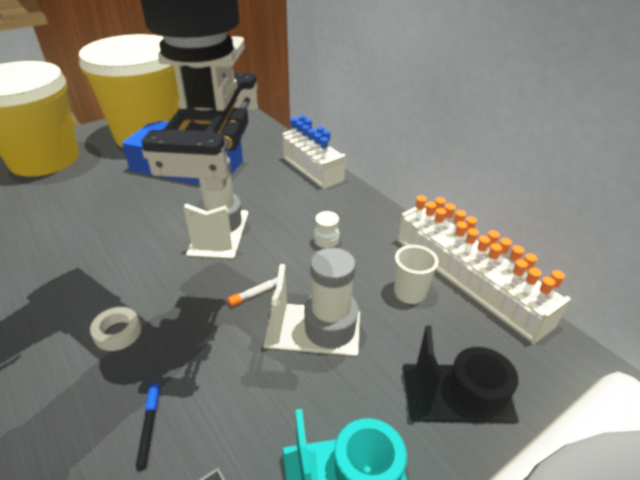

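The bottle stands upright and home at (333,295). The tube, jar and cup have not moved, and the arm is clear.

```bash
python3 -c "
from plant import r
print(r.close_job())"
```

```text
the job is handed in; nothing more can be done
None
```

The slanted bottle now stands upright in its own stand, fully home: the cap did not give under a 10 N push at 152 mm. The other bottle, tube, jar and cup were left alone, and the job is handed in.

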